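# Find the concealed catch and open the bit drawer

### The arm

A 6-joint arm with a two-finger parallel gripper is mounted at the origin on a cart in front of the work surface, level with it; the furniture and walls round the work are solid. World frame = base frame: x ahead of the robot, y to its left, z up, the work surface at z = 0. Lengths are in m, angles in degrees, forces in N, time in s.
With the tool pointing down it reaches from about 0.25 to 0.725 m from the base axis. Payload 9.7 kg.
Tool frame: the origin (TCP) lies midway between the tips of the shut fingers; the grasp point (between the pads) lies 19 mm behind it; z points along the fingers, y is the line along which they close (so a half turn about z gives the same grasp; the last joint's range is limited). The gripper opens to 85 mm and grips with 20 to 120 N. Pads are 22 mm wide; open, the fingers measure 114 mm over their backs; the gripper's body (76 mm by 85 mm) begins 54 mm behind the grasp point. The pads swing forward as they close: fully open they stand 13 mm farther back than shut.
Start: joints at [69.271, 4.979, 10.078, 95.1, 0, 90], TCP at [0.195, 0.514, 0.231] pointing down, gripper open.
Joint ranges: [-179.16, 179.16], [-48.56, 103.87], [-65.8, 70.77], [-126.05, 130.52], [-82.76, 87.17], [-180, 180]. Speed limits (degrees/s): [127.2, 127.2, 147.25, 180, 180, 180].

### API

Orientations are given as [roll, pitch, yaw] about the fixed x, y, z axes, in that order (R = Rz(yaw) Ry(pitch) Rx(roll)).
In Python, from workcell import bot gives the robot as it stands. The module is installed in compiled form; this text tells all that it offers.
- The arm moves only by the tool send_rows, never from a script. Its argument "moves" is one flat list of numbers, 7 for each row, row after row: the shift along the world's x, y, z normalised to -1 to 1, where 1 is 0.025 m, then the turn, a rotation vector about the world's x, y, z normalised to -1 to 1, where 1 is 0.15 rad, then the closure, from -1 (fully open) to 1 (shut), so that 0 is half open. A call has 1 to 8 rows; each row shifts and turns the commanded pose from where the row before left it; what a row does not reach is not made up. A row lasts 1/8 s, in which the tool goes at most 62.5 mm and 10.7 degrees, less where a joint would pass 70% of its speed; a pose out of reach is approached as far as the arm can. A call with a number of a shift or a turn outside -1 to 1 is refused whole. A call with a gripper value outside its range is refused whole. The fingers move at their own pace and stop on an object; "squeeze" is the grip in N (left out, the last holds). Time passes only in rows, so rows that do not move let the fingers close. It gives the time, the measured TCP pose, the force, the opening and the grip force at its end, in the units of the state.
- bot.get_obs(): the state, without advancing time (a new reading comes with each control period).
- bot.camera(name): name is "scene" or "side" or "wrist"; returns a dict with "color" (384x512x3 uint8, red, green, blue), "camera_matrix" (3x3 intrinsics, pixels), "D" ([k1, k2, p1, p2, k3] as OpenCV has them; the pictures are not rectified), "R" (3x3) and "t" (3): a world point X has camera coordinates R X + t. Camera axes: x right, y down, z forward; pixel columns grow to the right and rows downward; lengths in m; the calibration is good to about 2 mm. A picture is of the moment at which its call begins. There is no depth.
- bot.job_done(): hands the job in; it is judged then, once.
Trained networks look in the newest picture that a camera, given by its name, has taken for a name from the list of things; names that differ only in an ending like _2 or _b are one class to them, and where a whole thing is asked for, a point or a joint stands for the part that bears it (a point fixed in the world has none). Each returns a list of dicts, best first, with "p" (0 to 1); they miss things now and then, are a little off and sometimes report something else, mostly with a low value. They report only what shows in the picture. A call takes as long as a camera call.
- bot.boxes_of(camera, query): "extent" ([left, top, right, bottom] in pixels, round what is visible of it).
- bot.trace(camera, query): "region" (384x512 bool, what is visible of it) and "extent" ([left, top, right, bottom] in pixels, round what is visible of it).
- bot.landmark_of(camera, query): "pixel" ([column, row] in pixels: a listed point, or the origin of a listed thing).
The state is a dict: "time": time; "q": joint angles; "qd": joint speeds; "joint_efforts": joint torques, N m; "ee_pos": TCP position; "tcp_rot": TCP orientation; "wrist_force": force on the tool from outside, world axes, zero at the start; "torque": the same for the moment, N m; "opening": finger opening in m; "grasp_force": force on a finger pad.
Only numpy, scipy, OpenCV 4.12 (cv2) and the standard library are available. Lean on these libraries where they do the work, as an engineer would, in place of code of your own. Each camera call takes 0.05 s, during which the arm holds its last target. There are 200 camera calls.

### The job

The low wooden case on the router table has a drawer with no pull, held by a concealed catch: one of the five dark plugs set flush in its top is a sprung button, the other four are glued in over screws. Feel lightly across the plugs with the fingertips for the one that gives, press it in until the drawer jumps out, then put a fingertip down behind the drawer's front and gently draw it fully open, leaving it open with the button up again. Do it all with the fingertips, pinch and lift nothing, and leave the other things on the table where they are.

Things in the scene. Friction and masses are not known exactly. Their poses are not given: they have to be found in the camera images.
- case: low wooden case fixed on the worktop, 155 mm deep, 320 wide, 92 high: pale flat top with a row of five identical dark square plugs (44 mm, flush, 58 mm apart), brown sides. Origin on the worktop; x back, y to its left, z up; the top's front edge is at x = -70 mm, its back edge at +85 mm, the plugs' centres at x = +5 mm, the middle one at y = 0. The drawer fills its front and comes out along its -x.
- drawer_front: the drawer's brown front board, no pull: 14 mm thick, 316 wide, 12 to 90 mm above the worktop, covering the case's front. Frame as the case's while shut, travels along the case's -x with the drawer. The board's inner face is at x = -71 mm of this frame.
- bay (a point): point in the drawer tray's middle bay, 20 mm behind the front board's inner face, 50 mm above the worktop; travels with the drawer; under the case's top while shut. The bay is 150 mm wide (along y) and empty from 42 mm above the worktop up (a chuck key lies on its floor), so that a fingertip fits down here once the drawer has jumped out. The end bays hold nuts and brass bars.
- drawer (a joint): how far the drawer is out, m: 0 shut and caught, 0.085 fully open (firm stop). When the catch lets go a spring plunger pushes it out about 50 mm by itself within a second; from there it slides with 1 to 2 N, and stays where it is left.
- catch (a joint): how far the sprung plug is pushed in, m: 0 flush, 0.006 bottomed. It takes 2 N to start moving and about 4 N to bottom; the catch lets go at about 4 mm. It springs back when released. Which of the five places it occupies differs each time; the other four plugs are solid.
- plug_1 (a point): centre of the upper face of the plug in the row, place 1 of 5: left end (left is the case's +y), 92 mm above the worktop; it may or may not be the sprung one.
- plug_2 (a point): centre of the upper face of the plug in the row, place 2 of 5: second from the left (left is the case's +y), 92 mm above the worktop; it may or may not be the sprung one.
- plug_3 (a point): centre of the upper face of the plug in the row, place 3 of 5: middle (left is the case's +y), 92 mm above the worktop; it may or may not be the sprung one.
- plug_4 (a point): centre of the upper face of the plug in the row, place 4 of 5: second from the right (left is the case's +y), 92 mm above the worktop; it may or may not be the sprung one.
- plug_5 (a point): centre of the upper face of the plug in the row, place 5 of 5: right end (left is the case's +y), 92 mm above the worktop; it may or may not be the sprung one.
- glue_bottle: bystander: upright yellow bottle with an orange nozzle, 44x62x208, left of the case; origin under its centre
- offcut_maple: bystander: pale wooden block 45x130x32, left of the case; origin under its centre
- sanding_block: bystander: cork block in dark abrasive paper, 59x112x34, at the front left; origin under its centre
- tape_measure: bystander: red and black tape measure 35x80x68, right of the case; origin under its centre
- screw_tin: bystander: red tin 79x101x39, right of the case; origin under its centre

How it is judged (in metres and radians):
On the way, in this order (a step that is already met when the one before it is completed fails the run):
1. the sprung plug is pressed in (value of joint catch above 0.003 m), for 0.02 s.
2. the catch has let go and the drawer has jumped out (value of joint drawer above 0.03 m), for 0.1 s.
At the end, for the whole second after the job is handed in: The drawer is out by more than 77 mm of its 85 mm and at rest, and the sprung plug is back up within 1.5 mm of flush (value of joint drawer above 0.077 m and not (velocity of joint drawer above 0.01 m/s) and not (velocity of joint drawer below -0.01 m/s) and value of joint catch below 0.0015 m); the robot touches nothing.
It fails at once if the drawer front is pinched or wrenched (more than 35 N on it) (contact force between the fingers and drawer_front above 35 N).
It fails at once if a finger bears on anything with more than 60 N (contact force between the fingers and anything else above 60 N).
It fails at once if a bystander is moved or lifted by more than 20 mm (distance of any of glue_bottle, offcut_maple, sanding_block, tape_measure, screw_tin from where it was at the start of the episode above 0.02 m).
It also fails if it takes over 51 s, if anything falls off the work surface, if the arm or the gripper's body presses on something with over 40 N, if the wrist force passes 120 N, or if a joint passes its speed limit or range.

## Working session

There is one attempt and no reset: what is moved stays moved. The work goes in short steps, Python scripts to look and compute and a tool call to move; the robot and the scene stay as the last step left them, time stands still between calls to the robot, and variables do not carry over. Pictures are saved under pics/ and viewed, at most 10 in all, crops included, and the job is handed in when it is done.

Besides the shell and the picture viewer there is one more tool, called after "Request:" as name(argument=value, ...), one argument or row to a line, values as JSON. send_rows: Moves the arm, as the interface text tells. Its arguments: {"type":"object","properties":{"moves":{"type":"array"},"squeeze":{"type":"number"}},"required":["moves"]}

```bash
mkdir -p pics; cat > h.py <<'E'
import numpy as np, cv2
from workcell import bot
def ray(c,px):
    u=cv2.undistortPoints(np.array([[px]],float),np.array(c["camera_matrix"]),np.array(c["D"]))[0,0]
    R=np.array(c["R"]);t=np.array(c["t"])
    return -R.T@t, R.T@np.array([u[0],u[1],1])
def at_z(c,px,z):
    o,d=ray(c,px); return o+d*(z-o[2])/d[2]
def save(c,n): cv2.imwrite("pics/"+n,c["color"][:,:,::-1])
E
python3 - <<'E'
from h import *
o=bot.get_obs(); print(o)
for n in ["scene","side","wrist"]:
    c=bot.camera(n); save(c,n+"0.png")
    for k in range(1,6):
        l=bot.landmark_of(n,f"plug_{k}")
        print(n,k,[(np.round(d["pixel"]),round(d["p"],2),np.round(at_z(c,d["pixel"],.092),3)) for d in l[:5]])
    l=bot.landmark_of(n,"case"); print([(d["pixel"],d["p"],at_z(c,d["pixel"],0).round(3)) for d in l[:2]])
ims=[cv2.imread(f"pics/{n}0.png") for n in ["scene","side"]]
cv2.imwrite("pics/both.png",cv2.resize(np.hstack(ims),(800,300)))
E
```

```text
{'time': 0.0, 'q': array([ 6.92718061e+01,  5.01015257e+00,  1.00345588e+01,  9.51010160e+01,
       -2.19181362e-03,  9.00003674e+01]), 'qd': array([ 0.0637112 ,  0.04030116,  0.09324021,  0.12748513, -0.05607163,
        0.01398409]), 'joint_efforts': array([ 1.21305773e-03, -5.20379233e+01,  4.64815557e+01,  1.58533570e-02,
       -2.55111644e-05, -1.43759547e-05]), 'ee_pos': array([0.19458926, 0.51416935, 0.23059311]), 'tcp_rot': array([-1.79923390e+02,  2.19230294e-03,  1.59271442e+02]), 'wrist_force': array([ 0.19272731, -0.0712721 , -0.42706684]), 'torque': array([-0.04007565, -0.01230751, -0.02064437]), 'grasp_force': 0.0, 'opening': 0.08551080756573318}
scene 1 [(array([263., 165.]), 0.85, array([0.642, 0.123, 0.092])), (array([284., 175.]), 0.72, array([0.616, 0.001, 0.092])), (array([310., 186.]), 0.61, array([ 0.596, -0.123,  0.092])), (array([298., 180.]), 0.59, array([ 0.61 , -0.064,  0.092])), (array([274., 170.]), 0.57, array([0.631, 0.058, 0.092]))]
scene 2 [(array([263., 165.]), 0.85, array([0.642, 0.123, 0.092])), (array([284., 175.]), 0.72, array([0.616, 0.001, 0.
[... 2193 characters left out ...]
9, array([0.625, 0.078, 0.092])), (array([212., 165.]), 0.81, array([ 0.61 , -0.097,  0.092])), (array([207., 171.]), 0.74, array([ 0.616, -0.049,  0.092])), (array([207., 209.]), 0.67, array([0.582, 0.193, 0.092])), (array([203., 179.]), 0.64, array([0.62 , 0.009, 0.092]))]
side 5 [(array([196., 189.]), 0.89, array([0.625, 0.078, 0.092])), (array([212., 165.]), 0.81, array([ 0.61 , -0.097,  0.092])), (array([207., 171.]), 0.74, array([ 0.616, -0.049,  0.092])), (array([207., 209.]), 0.67, array([0.582, 0.193, 0.092])), (array([203., 179.]), 0.64, array([0.62 , 0.009, 0.092]))]
[([203.4, 179.8], 0.61, array([ 0.659, -0.21 , -0.   ]))]
wrist 1 []
wrist 2 []
wrist 3 []
wrist 4 []
wrist 5 []
[]
```

View pics/scene0.png

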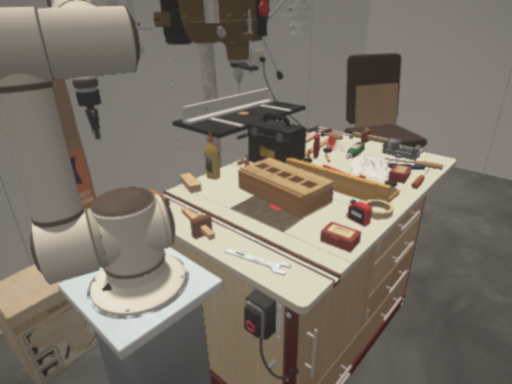

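The picture shows the case at about (285,185), with the row of plugs along its top. The bottle (213,160) and maple offcut (190,182) are to its left, the tape (360,212) and tin (340,235) to its right. I'll move above the case with the fingers shut.

Request:
send_rows(
  moves=[0.58,-0.98,0.3,0,0,0.2,1,0.58,-0.98,0.3,0,0,0.2,1,0.58,-0.98,0.3,0,0,0.2,1,0.58,-0.98,0.3,0,0,0.2,1,0.58,-0.98,0.3,0,0,0.2,1,0.58,-0.98,0.3,0,0,0.2,1,0.58,-0.98,0.3,0,0,0.2,1],
  squeeze=20,
)

```text
time: 1.92
ee_pos: [0.2965, 0.342, 0.2841]
tcp_rot: [180.0, 0.0, 171.4]
wrist_force: [0.6, 0.3, 0.5]
opening: 0.0002
grasp_force: 0.0
```

Request:
send_rows(
  moves=[0.58,-0.98,0.3,0,0,0,1,0.58,-0.98,0.3,0,0,0,1,0.58,-0.98,0.3,0,0,0,1,0.58,-0.98,0.3,0,0,0,1,0.58,-0.98,0.3,0,0,0,1,0.58,-0.98,0.3,0,0,0,1,0.58,-0.98,0.3,0,0,0,1],
)

```text
time: 2.8
ee_pos: [0.398, 0.1705, 0.3367]
tcp_rot: [180.0, 0.0, 171.3]
wrist_force: [-0.1, 0.1, 0.8]
opening: -0.0004
grasp_force: 0.0
```

Request:
send_rows(
  moves=[0.58,-0.98,0.3,0,0,0,1,0.58,-0.98,0.3,0,0,0,1,0.58,-0.98,0.3,0,0,0,1,0.58,-0.98,0,0,0,0,1,0.58,-0.98,0,0,0,0,1,0.58,-0.98,0,0,0,0,1,0.58,-0.98,0,0,0,0,1,0,0,0,0,0,0,1],
)

```text
time: 3.8
ee_pos: [0.4997, -0.0013, 0.3582]
tcp_rot: [-180.0, -0.0, 171.2]
wrist_force: [-0.8, 0.4, 0.8]
opening: 0.0
grasp_force: 0.0
```

```bash
python3 - <<'E'
from h import *
o=bot.get_obs(); print(o["time"],o["ee_pos"],o["tcp_rot"],o["q"],o["wrist_force"],o["opening"])
n="wrist"
c=bot.camera(n); save(c,n+"1.png")
print([(np.round(d["pixel"]),round(d["p"],2),np.round(at_z(c,d["pixel"],.092),3)) for d in bot.landmark_of(n,"plug_1")])
E
```

```text
3.8 [ 0.49974669 -0.00132641  0.35820056] [-1.79983806e+02 -4.99664302e-02  1.71178731e+02] [-1.47240304e-01  3.20883842e+00  2.28110615e+01  1.09654060e+02
 -8.47305144e-03  8.67402500e+00] [-0.80956384  0.40036796  0.76703265] 4.8111596041789784e-05
[(array([358., 235.]), 0.9, array([0.641, 0.12 , 0.092])), (array([479.,  85.]), 0.61, array([0.455, 0.288, 0.092])), (array([319., 235.]), 0.59, array([0.631, 0.064, 0.092])), (array([200., 239.]), 0.59, array([ 0.611, -0.107,  0.092]))]
```

View pics/wrist1.png

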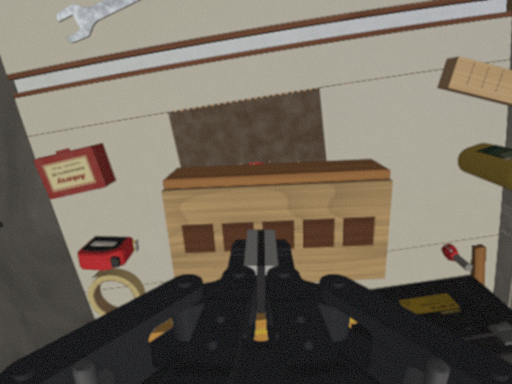

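The wrist picture shows all five plugs at rows 232–239, in columns 199 (plug 5) to 358 (plug 1). That puts plug 3 at about (0.625, 0.006) and the case yaw at −7.5°. I'll go down above plug 3.

Request:
send_rows(
  moves=[0.62,0.04,-0.9,0,0,0.15,1,0.62,0.04,-0.9,0,0,0,1,0.62,0.04,-0.9,0,0,0,1,0.62,0.04,-0.9,0,0,0,1,0.62,0.04,-0.9,0,0,0,1,0.62,0.04,-0.9,0,0,0,1,0.62,0.04,-0.9,0,0,0,1,0.62,0.04,-0.9,0,0,0,1],
)

```text
time: 4.9
ee_pos: [0.6235, 0.0089, 0.1783]
tcp_rot: [180.0, 0.0, 172.7]
wrist_force: [0.2, -0.3, 0.5]
opening: -0.0
grasp_force: 0.0
```

Request:
send_rows(
  moves=[0,0,-0.9,0,0,0,1,0,0,-0.9,0,0,0,1,0,0,-0.7,0,0,0,1,0,0,-0.2,0,0,0,1,0,0,0,0,0,0,1],
)

```text
time: 5.52
ee_pos: [0.6232, 0.008, 0.1116]
tcp_rot: [180.0, 0.0, 172.6]
wrist_force: [0.6, -0.1, -0.3]
opening: 0.0001
grasp_force: 0.0
```

```bash
python3 - <<'E'
from h import *
o=bot.get_obs(); print(o["time"],o["ee_pos"],o["tcp_rot"],o["wrist_force"])
for n in ["wrist","scene"]:
    c=bot.camera(n); save(c,n+"2.png")
    print([(np.round(d["pixel"]),round(d["p"],2),np.round(at_z(c,d["pixel"],.092),3)) for d in bot.landmark_of(n,"plug_1")])
E
```

```text
5.525 [0.62322671 0.00800526 0.11156278] [1.79997273e+02 1.20140443e-02 1.72596797e+02] [ 0.59971198 -0.12633804 -0.30923835]
[]
[(array([263., 165.]), 0.79, array([0.64 , 0.123, 0.092])), (array([277., 169.]), 0.79, array([0.646, 0.057, 0.092])), (array([308., 187.]), 0.78, array([ 0.589, -0.124,  0.092])), (array([284., 173.]), 0.69, array([0.635, 0.013, 0.092])), (array([298., 178.]), 0.63, array([ 0.627, -0.054,  0.092])), (array([339., 245.]), 0.36, array([ 0.357, -0.371,  0.092]))]
```

View pics/wrist2.png

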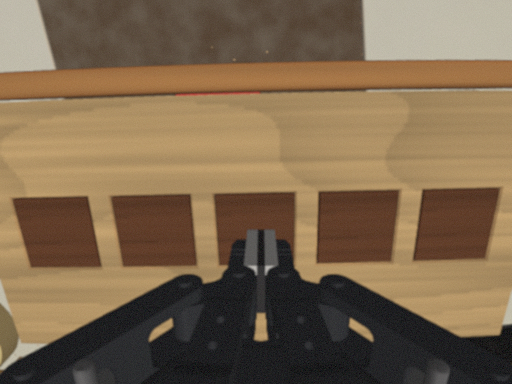

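The plugs show clearly, with plug 1 centred at (457,223), plug 5 at (57,232) and plug 3 at (256,228). The fingertip is over plug 3, and I'll work out the exact centres.

```bash
python3 - <<'E'
from h import *
c=bot.camera("wrist")
for p in [(457,223.5),(357,227),(155,230.5),(57,232)]: print(at_z(c,p,.092).round(4))
E
```

```text
[0.6344 0.1207 0.092 ]
[0.6288 0.0628 0.092 ]
[ 0.616 -0.052  0.092]
[ 0.6098 -0.1096  0.092 ]
```

Request:
send_rows(
  moves=[0,0,-0.56,0,0,0,1,0,0,-0.08,0,0,0,1,0,0,-0.08,0,0,0,1,0,0,0,0,0,0,1],
)

```text
time: 6.28
ee_pos: [0.6231, 0.0079, 0.0932]
tcp_rot: [-180.0, -0.0, 172.6]
wrist_force: [-0.2, -0.5, 0.5]
opening: -0.0001
grasp_force: 0.0
```

Request:
send_rows(
  moves=[0,0,-0.06,0,0,0,1,0,0,0,0,0,0,1],
)

```text
time: 6.52
ee_pos: [0.6234, 0.0079, 0.0921]
tcp_rot: [180.0, 0.0, 172.6]
wrist_force: [-0.2, 1.1, 1.1]
opening: 0.0002
grasp_force: 0.8
```

Request:
send_rows(
  moves=[0,0,-0.06,0,0,0,1,0,0,0,0,0,0,1],
)

```text
time: 6.78
ee_pos: [0.6234, 0.0079, 0.0921]
tcp_rot: [180.0, 0.1, 172.6]
wrist_force: [-4.1, 0.7, 10.6]
opening: -0.0002
grasp_force: 5.5
```

Plug 3 is solid: about 10 N with no give. Plug 2 is next.

Request:
send_rows(
  moves=[0,0,0.4,0,0,0,1,0.07,0.73,0,0,0,0,1,0.07,0.73,0,0,0,0,1,0.07,0.73,0,0,0,0,1,0,0,-0.24,0,0,0,1,0,0,-0.08,0,0,0,1,0,0,-0.06,0,0,0,1,0,0,0,0,0,0,1],
)

```text
time: 7.78
ee_pos: [0.6285, 0.0623, 0.091]
tcp_rot: [-180.0, 0.0, 172.6]
wrist_force: [-0.5, 1.4, 2.0]
opening: -0.0002
grasp_force: 1.0
```

Request:
send_rows(
  moves=[0,0,-0.06,0,0,0,1,0,0,0,0,0,0,1],
)

```text
time: 8.02
ee_pos: [0.6285, 0.0623, 0.0894]
tcp_rot: [-180.0, 0.0, 172.6]
wrist_force: [-0.6, 0.4, 3.6]
opening: -0.0001
grasp_force: 1.9
```

Plug 2 gives, with 2.6 mm of travel at about 3 N. I'll press on until the catch lets go, then lift.

Request:
send_rows(
  moves=[0,0,-0.06,0,0,0,1,0,0,-0.06,0,0,0,1,0,0,-0.02,0,0,0,1,0,0,0,0,0,0,1,0,0,0,0,0,0,1],
)

```text
time: 8.65
ee_pos: [0.6285, 0.0623, 0.0861]
tcp_rot: [-180.0, 0.0, 172.6]
wrist_force: [-1.3, -1.9, 6.2]
opening: -0.0
grasp_force: 3.0
```

Request:
send_rows(
  moves=[0,0,1,0,0,0,1,0,0,1,0,0,0,1,-0.6,-0.26,1,0,0,0.08,1,-0.76,-0.32,1,0,0,0.08,1,-0.76,-0.32,0,0,0,0,1,-0.76,-0.32,0,0,0,0,1,-0.76,-0.32,0,0,0,0,1,-0.76,-0.32,0,0,0,0,1],
)

```text
time: 9.65
ee_pos: [0.5177, 0.0159, 0.1851]
tcp_rot: [-180.0, -0.0, 174.0]
wrist_force: [0.6, -0.5, -0.9]
opening: -0.0003
grasp_force: 0.0
```

```bash
python3 - <<'E'
from h import *
o=bot.get_obs(); print(o["time"],o["ee_pos"],o["tcp_rot"],o["wrist_force"])
for n in ["wrist","scene","side"]:
    c=bot.camera(n); save(c,n+"3.png")
    print(n,[(np.round(d["pixel"]),round(d["p"],2),np.round(at_z(c,d["pixel"],.05),3)) for d in bot.landmark_of(n,"bay")])
E
```

```text
9.65 [0.51766282 0.01590816 0.18512281] [-1.79993814e+02 -4.71771030e-02  1.73969572e+02] [ 0.56746946 -0.52551741 -0.87116208]
wrist [(array([260., 177.]), 0.73, array([0.516, 0.015, 0.05 ]))]
scene [(array([262., 194.]), 0.88, array([0.513, 0.015, 0.05 ]))]
side [(array([237., 192.]), 0.91, array([0.53 , 0.005, 0.05 ]))]
```

View pics/wrist3.png

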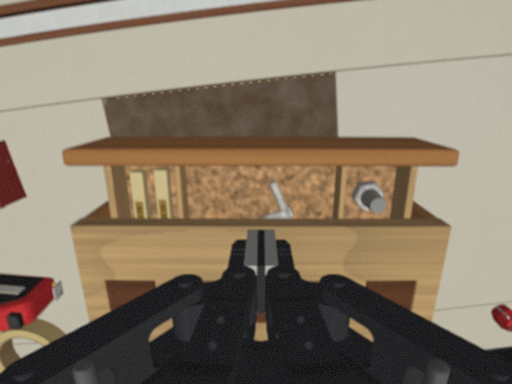

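The drawer has jumped out. The board's inner top edge is at row 165 and the case's front edge at row 221, with the chuck key at (282,200). I'll check where the gap lies.

```bash
python3 - <<'E'
from h import *
c=bot.camera("wrist")
print(at_z(c,(262,165),.09).round(4),at_z(c,(262,219),.092).round(4))
E
```

```text
[0.498  0.0198 0.09  ] [0.5424 0.0152 0.092 ]
```

The gap runs from x ≈ 0.498 to 0.545, so x = 0.519 is good. I'll go down to z ≈ 0.055.

Request:
send_rows(
  moves=[0.08,0,-0.9,0,0,0,1,0,0,-0.9,0,0,0,1,0,0,-0.9,0,0,0,1,0,0,-0.8,0,0,0,1,0,0,-0.8,0,0,0,1,0,0,-0.5,0,0,0,1,0,0,-0.4,0,0,0,1,0,0,0,0,0,0,1],
)

```text
time: 11.0
ee_pos: [0.5202, 0.0162, 0.0553]
tcp_rot: [-180.0, -0.1, 174.0]
wrist_force: [1.0, 0.3, -0.4]
opening: 0.0005
grasp_force: 0.0
```

Request:
send_rows(
  moves=[-0.2,0.02,0,0,0,0,1,-0.2,0.02,0,0,0,0,1,-0.2,0.02,0,0,0,0,1,-0.2,0.02,0,0,0,0,1,-0.2,0.02,0,0,0,0,1,-0.2,0.02,0,0,0,0,1,-0.2,0.02,0,0,0,0,1],
)

```text
time: 11.88
ee_pos: [0.4851, 0.0197, 0.0558]
tcp_rot: [180.0, 0.0, 174.0]
wrist_force: [1.4, 0.4, 0.7]
opening: 0.0003
grasp_force: 0.6
```

Request:
send_rows(
  moves=[-0.12,0.012,0,0,0,0,1,-0.12,0.012,0,0,0,0,1,0,0,0,0,0,0,1],
)

```text
time: 12.25
ee_pos: [0.4791, 0.0202, 0.0556]
tcp_rot: [-180.0, -0.0, 174.0]
wrist_force: [-0.1, -0.1, -0.2]
opening: 0.0004
grasp_force: 0.0
```

Request:
send_rows(
  moves=[-0.1,0.01,0,0,0,0,1,-0.08,0.01,0,0,0,0,1,0,0,0,0,0,0,1],
)

```text
time: 12.62
ee_pos: [0.4747, 0.0207, 0.0557]
tcp_rot: [-180.0, -0.0, 174.0]
wrist_force: [0.0, -1.1, 0.6]
opening: -0.0001
grasp_force: 0.0
```

Request:
send_rows(
  moves=[-0.06,0.006,0,0,0,0,1,0,0,0,0,0,0,1],
)

```text
time: 12.88
ee_pos: [0.4744, 0.0208, 0.0558]
tcp_rot: [-180.0, 0.1, 174.0]
wrist_force: [6.4, -1.0, -4.1]
opening: -0.0
grasp_force: 3.2
```

It is at the firm stop: 6 N with no further motion. I'll back off a little, lift out and check.

Request:
send_rows(
  moves=[0.3,-0.03,0,0,0,0,1,0,0,0.4,0,0,0,1,0,0,0.9,0,0,0,1,0,0,1,0,0,0,1,0,0,1,0,0,0,1,0,0,1,0,0,0,1,0,0,1,0,0,0,1,0,0,1,0,0,0,1],
)

```text
time: 13.88
ee_pos: [0.4807, 0.0201, 0.2149]
tcp_rot: [180.0, 0.0, 174.0]
wrist_force: [0.2, 0.1, -0.3]
opening: -0.0004
grasp_force: 0.0
```

Request:
send_rows(
  moves=[0,0,0,0,0,0,1,0,0,0,0,0,0,1],
)

```text
time: 14.12
ee_pos: [0.4807, 0.0201, 0.2129]
tcp_rot: [-180.0, -0.0, 174.0]
wrist_force: [0.2, -0.7, -0.2]
opening: 0.0
grasp_force: 0.0
```

```bash
python3 - <<'E'
from h import *
c=bot.camera("wrist"); save(c,"wrist4.png")
print([(np.round(d["pixel"]),round(d["p"],2),np.round(at_z(c,d["pixel"],.05),3)) for d in bot.landmark_of("wrist","bay")])
E
```

```text
[(array([258., 173.]), 0.58, array([0.483, 0.018, 0.05 ]))]
```

View pics/wrist4.png

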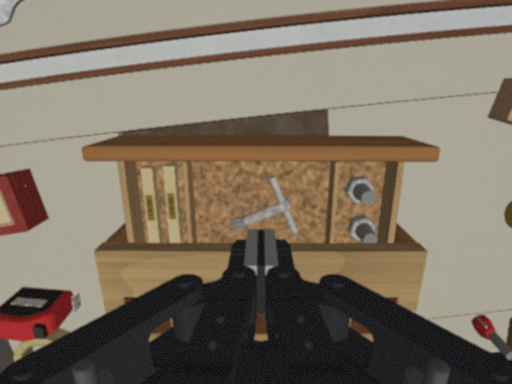

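The drawer is open, with the board's inner edge at row 160 and the case's front edge at row 245. I'll check the travel, and hand in if it is enough.

```bash
python3 - <<'E'
from h import *
c=bot.camera("wrist")
a=at_z(c,(225,160),.09);b=at_z(c,(225,246),.092)
d=np.hypot(*(a-b)[:2]); print(a,b,d)
if d>.078: print(bot.job_done())
E
```

```text
[ 0.4576421  -0.00832059  0.09      ] [ 0.53849013 -0.01939906  0.092     ] 0.08160353678822663
the job is handed in; nothing more can be done
None
```

I handed the job in: plug 2 was the sprung one, pressing it let the drawer jump out, and I drew it to its firm stop (about 82 mm measured in the picture); nothing was touching the robot at hand-in, but I didn't check directly that the button had come back up.

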